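# Close a two-part plaster mould in the sliding clamp

## Robot

A 6-joint arm with a two-finger parallel gripper is mounted at the origin on the work surface. World frame = base frame: x ahead of the robot, y to its left, z up, the work surface at z = 0. Lengths are in m, angles in rad, forces in N, time in s.
With the tool pointing down it reaches from about 0.375 to 0.9 m from the base axis. Payload 3.1 kg.
Tool frame: the origin (TCP) lies midway between the tips of the shut fingers; the grasp point (between the pads) lies 19 mm behind it; x points along the fingers, z is the direction in which the jaws open and shut, and the axes are right-handed (so a half turn about x gives the same grasp; the last joint's range is limited). The gripper opens to 87 mm and grips with 3 to 60 N. Pads are 19 mm wide; open, the fingers measure 117 mm over their backs; the gripper's body (75 mm by 190 mm) begins 51 mm behind the grasp point.
Start: joints at [1.028, 0.527, 1.433, -0, 1.181, -0.178], TCP at [0.223, 0.584, 0.223] pointing down, gripper open.
Joint ranges: [-3.08, 3.08], [-0.75, 2.2], [0.22, 2.44], [-1.43, 4.57], [0, 2.65], [-2.85, 2.85]. Speed limits (rad/s): [2.79, 2.79, 3.14, 3.14, 3.14, 3.14].

## Interface

Orientations are given as a unit quaternion [x, y, z, w].
In Python, from station import arm gives the robot as it stands.
- The arm moves only by the tool step_arm, never from a script. Its argument "commands" is one flat list of numbers, 7 for each row, row after row: the shift along the tool's x, y, z in m, then the turn, a rotation vector about the tool's x, y, z in rad, then the opening, from 0 (shut) to 1 (fully open). A call has 1 to 12 rows; each row shifts and turns the commanded pose from where the row before left it, along the tool's axes as they then stand; what a row does not reach is not made up. A row lasts 1/12 s, in which the tool goes at most 41.7 mm and 7.16 degrees, less where a joint would pass 70% of its speed; a pose out of reach is approached as far as the arm can. A call with a gripper value outside its range is refused whole. The fingers move at their own pace and stop on an object; "grip_force" is the grip in N (left out, the last holds). Time passes only in rows, so rows that do not move let the fingers close. It gives the time, the measured TCP pose, the force and the opening at its end, in the units of the state.
- arm.get_obs(): the state, without advancing time (a new reading comes with each control period).
- arm.grab_frame(name): name is "side" or "top"; returns a dict with "color" (384x512x3 uint8, blue, green, red), "depth" (384x512 float32, m along the optical axis (not along the pixel's ray), 0 where there is no reading), "camera_matrix" (3x3 intrinsics, pixels), "R" (3x3) and "t" (3): a world point X has camera coordinates R X + t. Camera axes: x right, y down, z forward; pixel columns grow to the right and rows downward; lengths in m; the calibration is good to about 2 mm. A picture is of the moment at which its call begins.
- arm.job_done(): hands the job in, once; it reports no verdict.
The state is a dict: "t": time; "joint_pos": joint angles; "dq": joint speeds; "joint_efforts": joint torques, N m; "ee_pos": TCP position; "orientation": TCP orientation; "force": force on the tool from outside, world axes, zero at the start; "wrist_torque": the same for the moment, N m; "width": finger opening in m.
Only numpy, scipy, OpenCV 4.12 (cv2) and the standard library are available. Lean on these libraries where they do the work, as an engineer would, in place of code of your own. Each camera call takes 0.05 s, during which the arm holds its last target. There are 200 camera calls.

## Task

Close the plaster mould in its clamp: first set the stray mould half squarely against the clamp's back rail, then hold the red lock tab pressed down while you slide the jaw along, until both halves are shut tight together against the fixed jaw. Let the tab spring back up so that the jaw stays locked there. Plaster chips, so push gently; never force the jaw while its tab is up, and leave the cup and the other things on the table where they are.

Things in the scene. Friction and masses are not known exactly. Their poses are not given: they have to be found in the camera images.
- bed: mould clamp fixed to the table: plywood bed 16 mm thick. Origin at table height; bed spans x -150..+100, y -200..+200 mm. +x away from the robot, +y to its left (yaw up to 0.2 rad). Wooden back rail along y: face at x = +70 mm, top 46 mm above the table. Wooden fixed jaw at the +y end: face at y = +160 mm, x -50..+70, top 76 mm up. Sliding jaw at the other end; near side open.
- jaw (a joint): travel in m of the aluminium sliding jaw along the bed's +y, to the fixed jaw, 0 to 0.16. Its pushing face is at bed y = -80 mm + travel: 0.12 when the mould is closed. Held by a friction brake (over 30 N) unless the tab is pressed; then it slides with about 1 N, plus 2 to 7 N per mould half pushed.
- jaw_face (a point): middle of the sliding jaw's pushing face, 46 mm above the table, at bed x = +10 mm; axes as the bed's. Front plate: 120 mm along x, 16 mm thick, top 78 mm above the table. Behind it (-y) is the well with the tab, 80 mm long along y, up to a rear cheek 16 mm thick, top 56 mm above the table; the well's side walls, 80 mm apart, are 38 mm high.
- lock_tab (a joint): position of the lock tab in m, growing as it is pressed: rests at about -0.002 when up, 0.010 fully down (stop). The brake is fully free from about 0.005, so press it 8 mm or more and keep it there while sliding. It is sprung: about 7 N to start, 10 N fully down.
- tab_top (a point): centre of the top of the red lock tab, a level plate 64 mm (x) by 70 mm (y) in the sliding jaw's well; top about 54 mm above the table when up, 42 mm fully down. It travels with the jaw, 56 mm behind (-y of) the pushing face. A fingertip on it can push the jaw along by bearing on the back of the front plate, 40 mm to +y of this point and 26 mm taller than the tab.
- half_a: white plaster mould half, a block 110 mm (its x) by 60 mm (its y) by 60 mm high, 0.44 kg, loose on the bed. Origin: centre of its underside. It stands square near the fixed jaw (2 to 12 mm off it) and within 3 mm of the back rail; when home its centre is at bed x = +15, y = +130 mm.
- half_b: the stray plaster mould half, same block and origin, loose on the bed between half_a and the sliding jaw, 55 to 90 mm short of the back rail, its near end standing out in front of the jaws, and turned up to 0.35 rad. When home it lies against the rail, its long side along the bed's x, centre at bed x = +15, y = +70 mm. If pushed askew into the rail it jams there: straighten it first.
- test_cup: bystander: terracotta cup 42 mm across, 42 mm high, on the bed's near edge at its left end; leave it. Origin: centre of underside
- mug: bystander: white mug 84 mm across, 85 mm high, to the right. Origin: centre of underside
- glaze_jar: bystander: jar 70 mm across, 100 mm high, to the right. Origin: centre of underside
- bowl: bystander: terracotta bowl 120 mm across, 50 mm high, to the left. Origin: centre of underside
- brush: bystander: brush 180 mm long, to the left near the robot. Origin: underside
- rib: bystander: dark wooden rib 100 x 55 x 8 mm, to the left. Origin: centre of underside
Things that resemble listed ones, but are neither listed nor needed, are in the scene too. What is shaped like the half_b but turquoise or yellow is not meant. What is shaped like the half_a but pink is not meant.

How it is judged:
By the outcome, as a careful person would: the job done as asked, in the order asked, and still so for the second after the job is handed in, with the robot touching nothing.
It also fails if it takes over 61 s, if anything falls off the work surface, if the arm or the gripper's body presses on something with over 40 N, if the wrist force passes 120 N, or if a joint passes its speed limit or range.

## Working session

There is one attempt and no reset: what is moved stays moved. The work goes in short steps, Python scripts to look and compute and a tool call to move; the robot and the scene stay as the last step left them, time stands still between calls to the robot, and variables do not carry over. Pictures are saved under pics/ and viewed, about 8 in all and at most 12, crops included, and the job is handed in when it is done.

Besides the shell and the picture viewer there is one more tool, called by a JSON object that holds its "fn" and its "kwargs". step_arm: Moves the arm, as the interface text tells. Its arguments: {"type":"object","properties":{"commands":{"type":"array","items":{"type":"number"}},"grip_force":{"type":"number"}},"required":["commands"]}

```bash
mkdir -p pics; cat > h.py <<'E'
import numpy as np, cv2
from station import arm
def grab(n,save=None):
    f=arm.grab_frame(n)
    if save: cv2.imwrite('pics/'+save,f['color'])
    return f
def ray(f,uv,z):
    "pixels (N,2) -> world points on plane z"
    uv=np.atleast_2d(np.float64(uv)); d=np.c_[uv,np.ones(len(uv))]@np.linalg.inv(f['camera_matrix']).T@f['R']
    c=-f['R'].T@f['t']; return c+d*((z-c[2])/d[:,2])[:,None]
def proj(f,X):
    p=(np.atleast_2d(X)@f['R'].T+f['t'])@f['camera_matrix'].T; return p[:,:2]/p[:,2:]
def cloud(f):
    d=f['depth']; v,u=np.indices(d.shape); K=f['camera_matrix']
    P=np.stack([(u-K[0,2])*d/K[0,0],(v-K[1,2])*d/K[1,1],d],-1)
    W=(P-f['t'])@f['R']; W[d==0]=np.nan; return W
E
python3 - <<'E'
from h import *
for n in('top','side'):
    f=grab(n,n+'0.png'); print(n,-f['R'].T@f['t'],f['R'][2])
o=arm.get_obs(); print(o)
E
```

```text
top [0.24533652 0.01175852 1.24871164] [ 0.2156929  -0.00614653 -0.97644191]
side [0.45597877 0.91462071 1.19109639] [ 0.03392797 -0.62669133 -0.77852866]
{'t': 0.1, 'joint_pos': array([ 1.02750959e+00,  5.28371268e-01,  1.43378382e+00, -1.43183020e-06,
        1.18140662e+00, -1.78501594e-01]), 'dq': array([ 0.00135057, -0.00179776, -0.00220657,  0.00107189, -0.00068089,
        0.00217325]), 'joint_efforts': array([ 9.57651264e-05, -4.40984881e+01, -1.77149159e+01,  6.34481013e-02,
        5.32611029e-02, -6.21454410e-05]), 'ee_pos': array([0.22259141, 0.58330532, 0.22166761]), 'orientation': array([-0.4013019 ,  0.58303155,  0.40072759,  0.58176318]), 'force': array([-0.6568482 ,  0.19855594, -0.05449105]), 'wrist_torque': array([ 0.01234801, -0.02291049, -0.02041808]), 'width': 0.08699776931539617}
```

View pics/top0.png

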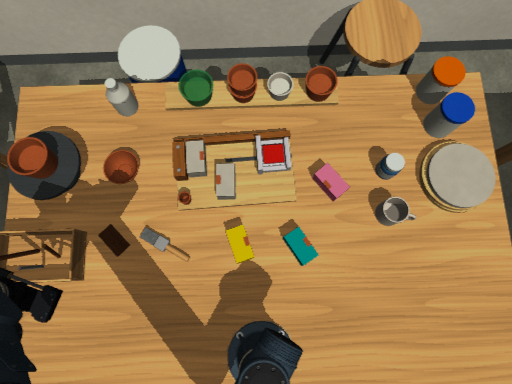

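View pics/side0.png

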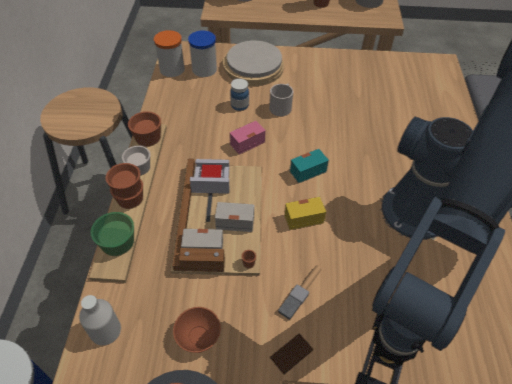

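Top view: white blocks at (195,158), square by the fixed jaw (half_a), and (225,180), short of the rail (half_b). The red tab is at (273,154) and the cup at (185,198). Lookalikes are pink (331,181), yellow (240,243) and turquoise (300,246), all off the bed.

```bash
python3 - <<'E'
from h import *
for n,(x0,y0,x1,y1) in {'top':(165,120,305,215),'side':(165,150,275,280)}.items():
    f=grab(n); W=cloud(f); c=f['color']
    roi=np.zeros(c.shape[:2],bool); roi[y0:y1,x0:x1]=1
    hsv=cv2.cvtColor(c,cv2.COLOR_BGR2HSV)
    def rects(m,z,lab,amin=60):
        m=cv2.morphologyEx((m&roi).astype(np.uint8),cv2.MORPH_OPEN,np.ones((3,3)))
        for k in cv2.findContours(m,0,2)[0]:
            if cv2.contourArea(k)<amin: continue
            P=ray(f,k[:,0,:].astype(float),z)[:,:2].astype(np.float32)*1000
            r=cv2.minAreaRect(P); mu=k[:,0].mean(0)
            mk=np.zeros(m.shape,np.uint8);cv2.drawContours(mk,[k],-1,1,-1)
            print(n,lab,'px',mu.round(),'c',np.round(r[0],1),'size',np.round(r[1],1),'ang',round(r[2],1),'z',np.nanmedian(W[...,2][mk>0]).round(4))
    red=(hsv[...,1]>200)&((hsv[...,0]<4)|(hsv[...,0]>176))&(hsv[...,2]>150)
    rects(red,.054,'red')
    Z=W[...,2]
    rects((Z>.069)&(Z<.086),.076,'z76')
    rects((Z>.038)&(Z<.05),.046,'z46',20)
    rects((Z>.009)&(Z<.1),.016,'bed')
    crop=c[y0:y1,x0:x1]; cv2.imwrite(f'pics/{n}1.png',cv2.resize(crop,None,fx=4.5,fy=4.5,interpolation=cv2.INTER_CUBIC))
E
```

```text
top red px [272. 154.] c [645.4 -64.8] size [60.9 66.2] ang 2.5 z 0.0544
top z76 px [222. 178.] c [554.6  96.6] size [ 58.5 110.9] ang 89.2 z 0.0764
top z76 px [187. 155.] c [632.1 217.5] size [121.  104.2] ang 2.5 z 0.0761
top z76 px [258. 151.] c [644.5 -15.9] size [119.3  16.2] ang 2.7 z 0.0782
top z46 px [222. 138.] c [709.2  95.8] size [ 23.5 144.9] ang 1.6 z 0.0458
top z46 px [251. 137.] c [712.7   6.8] size [20.6 21.8] ang 88.0 z 0.0455
top z46 px [274. 134.] c [715.9 -74.2] size [ 24.4 100.6] ang 3.4 z 0.0453
top bed px [245. 163.] c [605.9  73.3] size [254.5 414.5] ang 2.6 z 0.02
side z76 px [204. 249.] c [635.3 220.7] size [119.6 106.9] ang 4.1 z 0.0761
side z76 px [230. 212.] c [557.   99.7] size [ 63.6 109.8] ang 89.1 z 0.0762
side z76 px [205. 180.] c [645.2 -15.8] size [117.5  20.1] ang 4.3 z 0.0775
side z46 px [177. 257.] c [702.2 242.4] size [30.1 72.5] ang 9.2 z 0.0455
side z46 px [183. 208.] c [712.1  77.4] size [ 22.5 238.9] ang 2.7 z 0.0462
side z46 px [188. 170.] c [720.1 -80.1] size [19.5 60.4] ang 2.4 z 0.0463
side bed px [210. 230.] c [607.7  56.9] size [250.  430.3] ang 2.6 z 0.0352
```

View pics/top1.png

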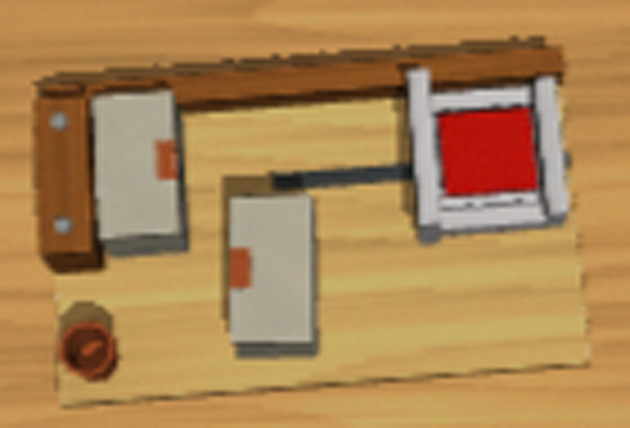

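Sizes and heights fit (half_b is 59x111 mm at z 0.076, the jaw plate 119x16, bed yaw about +2.6°). The crop shows half_b nearly square, short of the rail, as described. Next I'll work out the approach.

```bash
cat >> h.py <<'E'
from scipy.spatial.transform import Rotation as Ro
O=np.array([.631,.0745]); PSI=.045
def b2w(bx,by,psi=PSI): return O+np.array([np.cos(psi)*bx-np.sin(psi)*by,np.sin(psi)*bx+np.cos(psi)*by])
def w2b(p): 
    d=np.array(p[:2])-O; c,s=np.cos(PSI),np.sin(PSI); return np.array([c*d[0]+s*d[1],-s*d[0]+c*d[1]])
def plan(pos,yaw):
    "turn to make (tool frame), then shift in the turned axes; tool z lies along +-bed y turned by yaw"
    o=arm.get_obs(); R0=Ro.from_quat(o['orientation']); best=None
    for s in(1,-1):
        x=np.array([0,0,-1.]); z=s*np.array([-np.sin(yaw),np.cos(yaw),0]); y=np.cross(z,x)
        R1=Ro.from_matrix(np.c_[x,y,z]); rv=(R0.inv()*R1).as_rotvec()
        print('s',s,'turn',rv.round(4),'shift',(R1.inv().apply(np.array(pos)-o['ee_pos'])).round(4),'yhat',y.round(3))
    print('tcp',o['ee_pos'].round(4),'bed',w2b(o['ee_pos']).round(4),'F',o['force'].round(1),'w',o['width'].round(4),'q6',o['joint_pos'][5].round(2),'t',o['t'])
E
python3 - <<'E'
from h import *
plan([.556,.098,.16],-.014)
E
```

```text
s 1 turn [-0.3508 -0.0013 -0.0005] shift [ 0.0619 -0.34   -0.4808] yhat [-1.     0.014  0.   ]
s -1 turn [ 2.7908e+00 -6.0000e-04  1.9000e-03] shift [0.0619 0.34   0.4808] yhat [ 1.    -0.014  0.   ]Traceback (most recent call last):
  File "<stdin>", line 2, in <module>
  File "h.py", line 29, in plan
    print('tcp',o['ee_pos'].round(4),'bed',w2b(o['ee_pos']).round(4),'F',o['force'].round(1),'w',o['width'].round(4),'q6',o['joint_pos'][5].round(2),'t',o['t'])
                                                                                                 ^^^^^^^^^^^^^^^^
AttributeError: 'float' object has no attribute 'round'
```

{"fn": "step_arm", "kwargs": {"commands": [0,0,0,-0.0877,0,0,1,0,0,0,-0.0877,0,0,1,0,0,0,-0.0877,0,0,1,0,0,0,-0.0877,0,0,1,0,-0.0212,-0.03,0,0,0,1,0,-0.0212,-0.03,0,0,0,1,0,-0.0212,-0.03,0,0,0,1,0,-0.0212,-0.03,0,0,0,1,0,-0.0212,-0.03,0,0,0,1,0,-0.0212,-0.03,0,0,0,1,0,-0.0212,-0.03,0,0,0,1,0,-0.0212,-0.03,0,0,0,1]}}

```text
t: 1.2
ee_pos: [0.3898, 0.3399, 0.2226]
orientation: [-0.497, 0.503, 0.497, 0.503]
force: [0.6, 1.6, -0.5]
width: 0.0873
```

{"fn": "step_arm", "kwargs": {"commands": [0,-0.0212,-0.03,0,0,0,1,0,-0.0212,-0.03,0,0,0,1,0,-0.0212,-0.03,0,0,0,1,0,-0.0212,-0.03,0,0,0,1,0.005,-0.0212,-0.03,0,0,0,1,0.01,-0.0212,-0.03,0,0,0,1,0.015,-0.0212,-0.03,0,0,0,1,0.015,-0.0212,-0.03,0,0,0,1,0.015,0,0,0,0,0,1,0,0,0,0,0,0,1]}}

```text
t: 2.03
ee_pos: [0.5545, 0.097, 0.1596]
orientation: [-0.494, 0.506, 0.497, 0.503]
force: [-1.3, -0.5, -1.2]
width: 0.087
```

```bash
sed -i "s/o\['width'\].round(4)/round(o['width'],4)/" h.py; python3 - <<'E'
from h import *
plan([.556,.098,.10],-.014)
f=grab('top'); g=grab('side')
a=f['color'][110:220,150:310]; b=g['color'][140:290,160:290]
cv2.imwrite('pics/2.png',np.hstack([cv2.resize(a,(400,275)),cv2.resize(b,(300,275),interpolation=2)]))
E
```

```text
s 1 turn [-0.004   0.0001 -0.0057] shift [ 0.0596 -0.0015  0.001 ] yhat [-1.     0.014  0.   ]
s -1 turn [ 3.1376e+00 -8.9000e-03 -2.0000e-04] shift [ 0.0596  0.0015 -0.001 ] yhat [ 1.    -0.014  0.   ]
tcp [0.5545 0.097  0.1596] bed [-0.0754  0.026 ] F [-1.3 -0.5 -1.2] w 0.087 q6 -1.58 t 2.0333
```

View pics/2.png

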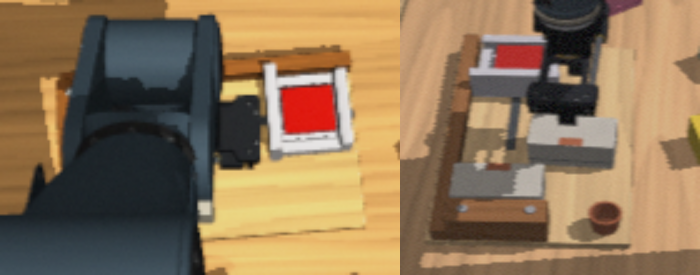

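The side view shows the open gripper straddling above half_b (570,135 in the composite) with room on both sides. Descending.

{"fn": "step_arm", "kwargs": {"commands": [0.025,0,0.001,0,0,0,1,0.025,0,0,0,0,0,1,0.02,0,0,0,0,0,1,0.015,0,0,0,0,0,1,0.015,0,0,0,0,0,1,0.015,0,0,0,0,0,1,0.012,0,0,0,0,0,1,0,0,0,0,0,0,1]}}

```text
t: 2.8
ee_pos: [0.5539, 0.1013, 0.0344]
orientation: [-0.496, 0.504, 0.498, 0.502]
force: [-1.0, 0.0, -0.6]
width: 0.0867
```

{"fn": "step_arm", "kwargs": {"commands": [0,0,0,0,0,0,0.7,0,0,0,0,0,0,0.66,0,0,0,0,0,0,0.62,0,0,0,0,0,0,0.58,0,0,0,0,0,0,0.58,0,0,0,0,0,0,0.58], "grip_force": 8}}

```text
t: 3.3
ee_pos: [0.5562, 0.099, 0.0365]
orientation: [-0.498, 0.503, 0.496, 0.503]
force: [-0.0, -5.3, 4.7]
width: 0.0598
```

```bash
python3 - <<'E'
from h import *
p=b2w(-.0744,.027); plan([*p,.033],PSI)
E
```

```text
s 1 turn [-0.058  -0.0017  0.0017] shift [ 0.0035  0.0007 -0.0009] yhat [-0.999 -0.045 -0.   ]
s -1 turn [3.0835e+00 2.6000e-03 2.6000e-03] shift [ 0.0035 -0.0007  0.0009] yhat [0.999 0.045 0.   ]
tcp [0.5562 0.099  0.0365] bed [-0.0737  0.0279] F [-0.  -5.3  4.7] w 0.0598 q6 -1.58 t 3.3
```

{"fn": "step_arm", "kwargs": {"commands": [-0.003,0,0,0,0,0,0.6,0,0,0,0,0,0,0.6,0,0,0,-0.02,0,0,0.6,0,0,0,-0.02,0,0,0.6,0,0,0,-0.018,0,0,0.6,0,-0.005,0,0,0,0,0.6,0,-0.01,0,0,0,0,0.6,0,-0.01,0,0,0,0,0.6,0,-0.01,0,0,0,0,0.6,0,-0.005,0,0,0,0,0.6,0,0,0,0,0,0,0.6], "grip_force": 14}}

```text
t: 4.22
ee_pos: [0.5974, 0.1019, 0.0386]
orientation: [0.512, -0.488, -0.51, -0.49]
force: [0.7, 0.9, -5.5]
width: 0.0605
```

```bash
python3 - <<'E'
from h import *
p=b2w(.015,.027); plan([*p,.033],PSI)
f=grab('side'); cv2.imwrite('pics/3.png',cv2.resize(f['color'][140:290,160:290],None,fx=4,fy=4,interpolation=2))
E
```

```text
s 1 turn [-0.001  -0.0001  0.0027] shift [ 0.0056 -0.0474 -0.0019] yhat [-0.999 -0.045 -0.   ]
s -1 turn [3.1406e+00 4.2000e-03 2.0000e-04] shift [0.0056 0.0474 0.0019] yhat [0.999 0.045 0.   ]
tcp [0.5974 0.1019 0.0386] bed [-0.0324  0.0289] F [ 0.7  0.9 -5.5] w 0.0605 q6 -1.63 t 4.2167
```

View pics/3.png

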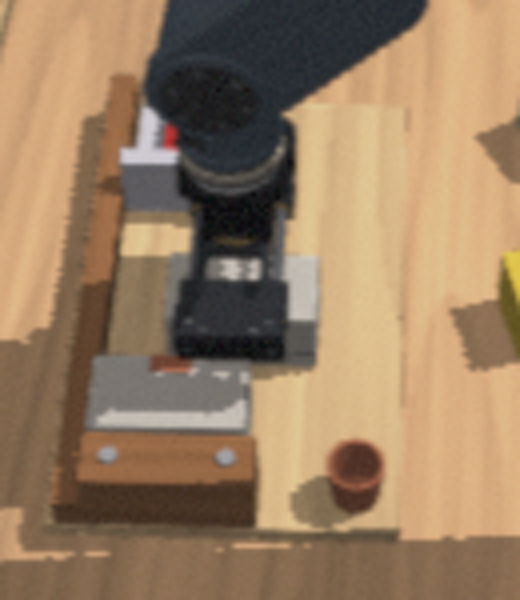

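Side crop: half_b (245,305) is held square and moving toward the rail, clear of half_a (170,400). It's being carried, since Fz is -5.5 N.

{"fn": "step_arm", "kwargs": {"commands": [0,-0.008,0,0,0,0,0.6,0,-0.01,0,0,0,0,0.6,0,-0.01,0,0,0,0,0.6,0.001,-0.007,0,0,0,0,0.6,0.001,-0.004,0,0,0,0,0.6,0.001,0,0,0,0,0,0.6,0,0,0,0,0,0,0.6]}}

```text
t: 4.85
ee_pos: [0.6353, 0.1037, 0.0365]
orientation: [0.512, -0.488, -0.51, -0.489]
force: [1.0, 0.3, 1.0]
width: 0.0599
```

{"fn": "step_arm", "kwargs": {"commands": [0,-0.002,0,0,0,0,0.6,0,-0.001,0,0,0,0,0.6,0,-0.001,0,0,0,0,0.6,0,0,0,0,0,0,0.6]}}

```text
t: 5.18
ee_pos: [0.6353, 0.1037, 0.0365]
orientation: [-0.509, 0.49, 0.512, 0.487]
force: [-6.2, -1.2, 8.6]
width: 0.0599
```

Only friction with the bed so far: Fz is +8.6 N, and it's about 9 mm short of the rail. I'll unload in z and go on.

{"fn": "step_arm", "kwargs": {"commands": [-0.002,0,0,0,0,0,0.6,-0.002,0,0,0,0,0,0.6,0,0,0,0,0,0,0.6,0,0,0,0,0,0,0.6]}}

```text
t: 5.52
ee_pos: [0.6381, 0.1038, 0.039]
orientation: [-0.511, 0.489, 0.511, 0.489]
force: [0.2, 0.7, -5.4]
width: 0.06
```

```bash
python3 - <<'E'
from h import *
p=b2w(.015,.027); plan([*p,.033],PSI)
f=grab('side'); cv2.imwrite('pics/4.png',cv2.resize(f['color'][170:270,165:255],None,fx=6,fy=6,interpolation=2))
E
```

```text
s 1 turn [-0.001   0.0001 -0.0005] shift [ 0.006  -0.0065 -0.002 ] yhat [-0.999 -0.045 -0.   ]
s -1 turn [ 3.1405e+00 -7.0000e-04 -1.0000e-04] shift [0.006  0.0065 0.002 ] yhat [0.999 0.045 0.   ]
tcp [0.6381 0.1038 0.039 ] bed [0.0085 0.029 ] F [ 0.2  0.7 -5.4] w 0.06 q6 -1.63 t 5.5167
```

View pics/4.png

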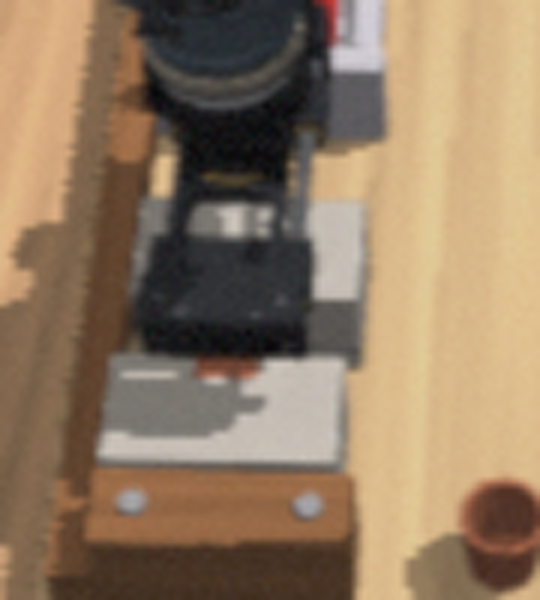

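half_b's end, at (140,205) in the crop, is close to the rail, with a few mm left and no contact force. I'll creep on in the carried state.

{"fn": "step_arm", "kwargs": {"commands": [0,-0.002,0,0,0,0,0.6,0,-0.001,0,0,0,0,0.6,0,-0.001,0,0,0,0,0.6,0,0,0,0,0,0,0.6]}}

```text
t: 5.9
ee_pos: [0.6427, 0.104, 0.0394]
orientation: [0.511, -0.489, -0.511, -0.489]
force: [0.3, -0.7, -5.0]
width: 0.0601
```

{"fn": "step_arm", "kwargs": {"commands": [0,-0.001,0,0,0,0,0.6,0,-0.001,0,0,0,0,0.6,0,0,0,0,0,0,0.6]}}

```text
t: 6.15
ee_pos: [0.6439, 0.1041, 0.0395]
orientation: [-0.511, 0.489, 0.511, 0.489]
force: [0.3, 0.2, -4.2]
width: 0.0601
```

{"fn": "step_arm", "kwargs": {"commands": [0,-0.001,0,0,0,0,0.6,0,-0.001,0,0,0,0,0.6,0,0,0,0,0,0,0.6]}}

```text
t: 6.4
ee_pos: [0.644, 0.1041, 0.0393]
orientation: [-0.51, 0.49, 0.512, 0.487]
force: [-5.5, -0.9, -1.7]
width: 0.0596
```

{"fn": "step_arm", "kwargs": {"commands": [0,-0.001,0,0,0,0,0.6,0,-0.001,0,0,0,0,0.6,0,0,0,0,0,0,0.6]}}

```text
t: 6.65
ee_pos: [0.644, 0.1041, 0.0391]
orientation: [-0.509, 0.491, 0.513, 0.486]
force: [-8.8, -2.7, -0.3]
width: 0.0599
```

Contact with the rail, and bed x reads 14 mm as expected. Ease off, set down and release.

{"fn": "step_arm", "kwargs": {"commands": [0,0.001,0,0,0,0,0.6,0.001,0.001,0,0,0,0,0.6,0.002,0,0,0,0,0,0.6,0.001,0,0,0,0,0,0.6,0,0,0,0,0,0,0.6]}}

```text
t: 7.07
ee_pos: [0.6441, 0.1042, 0.0364]
orientation: [-0.51, 0.49, 0.512, 0.488]
force: [-7.0, -0.2, 3.6]
width: 0.0599
```

{"fn": "step_arm", "kwargs": {"commands": [0,0,0,0,0,0,0.75,0,0,0,0,0,0,0.85,0,0,0,0,0,0,1,0,0,0,0,0,0,1,0,0,0,0,0,0,1]}}

```text
t: 7.48
ee_pos: [0.6473, 0.1041, 0.036]
orientation: [0.511, -0.488, -0.51, -0.489]
force: [-0.6, -0.1, 0.0]
width: 0.0826
```

Now lift, and move aside above the tab so the view of half_b is clear.

```bash
python3 - <<'E'
from h import *
p=b2w(.010,-.136+.02); print(p); plan([*p,.13],PSI)
E
```

```text
[ 0.64620812 -0.04093272]
s 1 turn [-0.0011 -0.0001  0.002 ] shift [-0.094   0.0076 -0.1449] yhat [-0.999 -0.045 -0.   ]
s -1 turn [3.1405e+00 3.1000e-03 1.0000e-04] shift [-0.094  -0.0076  0.1449] yhat [0.999 0.045 0.   ]
tcp [0.6473 0.1041 0.036 ] bed [0.0176 0.0289] F [-0.6 -0.1  0. ] w 0.0826 q6 -1.63 t 7.4833
```

{"fn": "step_arm", "kwargs": {"commands": [-0.01,0,0,0,0,0,1,-0.02,0,0,0,0,0,1,-0.025,0,0,0,0,0,1,-0.025,0,0,0,0,0,1,-0.02,0,0,0,0,0,1,0,0,0,0,0,0,0.5,0,0,-0.03,0,0,0,0,0,0,-0.035,0,0,0,0,0,0,-0.035,0,0,0,0,0,0,-0.035,0,0,0,0,0,0,-0.015,0,0,0,0,0,0,0,0,0,0,0]}}

```text
t: 8.48
ee_pos: [0.6532, -0.0498, 0.1353]
orientation: [0.51, -0.49, -0.509, -0.49]
force: [0.3, 0.6, 0.7]
width: 0.0486
```

```bash
python3 - <<'E'
from h import *
p=b2w(.010,-.136+.022); print(p); plan([*p,.065],PSI)
f=grab('side'); g=grab('top')
cv2.imwrite('pics/5.png',cv2.resize(f['color'][150:275,165:275],None,fx=4.5,fy=4.5,interpolation=2))
W=cloud(f); Z=W[...,2]; m=((Z>.069)&(Z<.086)); m[:190]=0; m[275:]=0; m[:,:165]=0; m[:,260:]=0
m=cv2.morphologyEx(m.astype(np.uint8),cv2.MORPH_OPEN,np.ones((3,3)))
for k in cv2.findContours(m,0,2)[0]:
    if cv2.contourArea(k)>60:
        r=cv2.minAreaRect(ray(f,k[:,0].astype(float),.076)[:,:2].astype(np.float32)*1000); print(np.round(r[0],1),np.round(w2b(np.array(r[0])/1000)*1000,1),np.round(r[1],1),round(r[2],1))
E
```

```text
[ 0.64611815 -0.03893475]
s 1 turn [-0.0057 -0.0011  0.0004] shift [0.0703 0.0066 0.0112] yhat [-0.999 -0.045 -0.   ]
s -1 turn [3.1359e+00 7.0000e-04 1.8000e-03] shift [ 0.0703 -0.0066 -0.0112] yhat [0.999 0.045 0.   ]
tcp [ 0.6532 -0.0498  0.1353] bed [ 0.0166 -0.1252] F [0.3 0.6 0.7] w 0.0486 q6 -1.86 t 8.4833
[634.5 219.4] [ 10.  144.6] [119.6 106.6] 2.5
[644.6 107.9] [15.1 32.7] [110.6  63.5] 1.4
```

View pics/5.png

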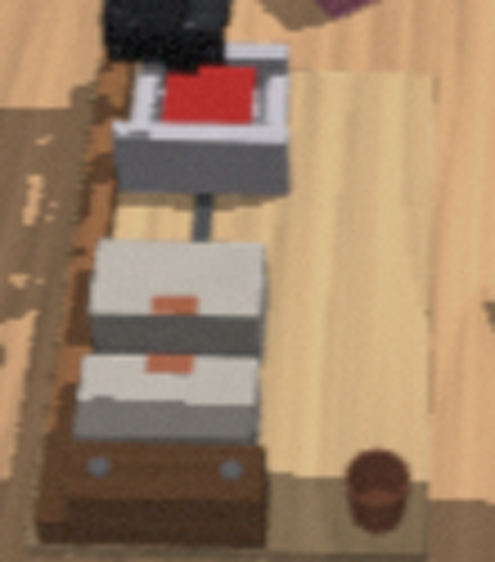

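Picture: half_b's top, at (180,280), is square and its end meets the rail. It measures bed (15,~31). The red tab at (210,95) is clear. Next: shut the fingers, go above the tab and descend.

{"fn": "step_arm", "kwargs": {"commands": [0,0.0066,0.005,0,0,0,0,0,0,0,0,0,0,0,0,0,0,0,0,0,0,0,0,0,0,0,0,0,0.015,0,0,0,0,0,0,0.02,0,0,0,0,0,0,0.02,0,0,0,0,0,0,0.012,0,0,0,0,0,0,0,0,0,0,0,0,0]}}

```text
t: 9.33
ee_pos: [0.644, -0.04, 0.0656]
orientation: [-0.509, 0.49, 0.513, 0.488]
force: [-0.2, 0.2, -0.4]
width: 0.0004
```

```bash
python3 - <<'E'
from h import *
p=b2w(.010,-.12); plan([*p,.044],PSI)
f=grab('side'); cv2.imwrite('pics/6.png',cv2.resize(f['color'][140:220,170:260],None,fx=6,fy=6,interpolation=2))
E
```

```text
s 1 turn [-0.0003  0.0016 -0.0056] shift [ 0.0216 -0.0022 -0.005 ] yhat [-0.999 -0.045 -0.   ]
s -1 turn [ 3.1412e+00 -8.9000e-03 -2.6000e-03] shift [0.0216 0.0022 0.005 ] yhat [0.999 0.045 0.   ]
tcp [ 0.644  -0.04    0.0656] bed [ 0.0078 -0.115 ] F [-0.2  0.2 -0.4] w 0.0004 q6 -1.85 t 9.3333
```

View pics/6.png

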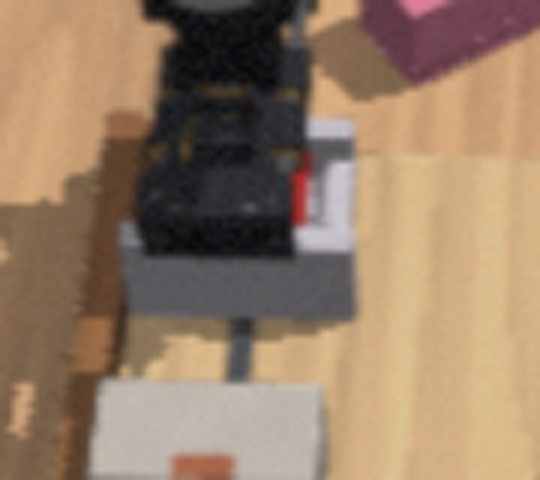

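No contact yet; the gripper body hides the tip. Back off 5 mm from the plate, then press in steps.

{"fn": "step_arm", "kwargs": {"commands": [0,0,-0.005,0,0,0,0,0.004,0,0,0,0,0,0,0.004,0,0,0,0,0,0,0.004,0,0,0,0,0,0,0.003,0,0,0,0,0,0,0.003,0,0,0,0,0,0,0,0,0,0,0,0,0]}}

```text
t: 9.97
ee_pos: [0.6465, -0.0461, 0.0508]
orientation: [0.511, -0.489, -0.511, -0.489]
force: [-1.6, 0.8, 6.7]
width: 0.0004
```

{"fn": "step_arm", "kwargs": {"commands": [0.003,0,0,0,0,0,0,0.003,0,0,0,0,0,0,0.002,0,0,0,0,0,0,0,0,0,0,0,0,0]}}

```text
t: 10.3
ee_pos: [0.6465, -0.046, 0.0436]
orientation: [0.511, -0.489, -0.511, -0.489]
force: [-2.2, 0.2, 8.7]
width: 0.0003
```

{"fn": "step_arm", "kwargs": {"commands": [0.002,0,0,0,0,0,0,0.002,0,0,0,0,0,0,0,0,0,0,0,0,0]}}

```text
t: 10.55
ee_pos: [0.6466, -0.0462, 0.0422]
orientation: [0.511, -0.489, -0.511, -0.489]
force: [-6.4, 0.8, 19.4]
width: 0.0005
```

{"fn": "step_arm", "kwargs": {"commands": [0,0,0.002,0,0,0,0,0,0,0.002,0,0,0,0,0,0,0.003,0,0,0,0,0,0,0.003,0,0,0,0,0,0,0.003,0,0,0,0,0,0,0,0,0,0,0]}}

```text
t: 11.05
ee_pos: [0.646, -0.033, 0.0422]
orientation: [0.512, -0.489, -0.511, -0.489]
force: [-4.9, -0.1, 20.5]
width: 0.0004
```

Tab is on its stop at z 0.042 and the jaw is moving freely. On toward half_b.

{"fn": "step_arm", "kwargs": {"commands": [-0.001,0,0.004,0,0,0,0,0,0,0.005,0,0,0,0,0,0,0.006,0,0,0,0,0,0,0.006,0,0,0,0,0,0,0.006,0,0,0,0,0,0,0.006,0,0,0,0,0,0,0.006,0,0,0,0,0,0,0.006,0,0,0,0,0,0,0.004,0,0,0,0,0,0,0.002,0,0,0,0,0,0,0,0,0,0,0]}}

```text
t: 11.97
ee_pos: [0.6436, 0.0185, 0.0423]
orientation: [0.511, -0.489, -0.511, -0.489]
force: [-4.5, 1.1, 15.5]
width: 0.0008
```

{"fn": "step_arm", "kwargs": {"commands": [0,0,0.002,0,0,0,0,0,0,0.003,0,0,0,0,0,0,0.003,0,0,0,0,0,0,0.003,0,0,0,0,0,0,0.003,0,0,0,0,0,0,0.003,0,0,0,0,0,0,0.002,0,0,0,0,0,0,0.001,0,0,0,0,0,0,0,0,0,0,0]}}

```text
t: 12.72
ee_pos: [0.6427, 0.0375, 0.0423]
orientation: [0.512, -0.489, -0.511, -0.488]
force: [-4.2, -2.3, 15.5]
width: 0.0003
```

```bash
python3 - <<'E'
from h import *
p=b2w(.010,.02); plan([*p,.042],PSI)
f=grab('side'); cv2.imwrite('pics/7.png',cv2.resize(f['color'][150:275,165:275],None,fx=4.5,fy=4.5,interpolation=2))
E
```

```text
s 1 turn [-0.     -0.0014  0.0006] shift [0.0003 0.0001 0.0575] yhat [-0.999 -0.045 -0.   ]
s -1 turn [3.1416e+00 9.0000e-04 2.2000e-03] shift [ 0.0003 -0.0001 -0.0575] yhat [0.999 0.045 0.   ]
tcp [0.6427 0.0375 0.0423] bed [ 0.0101 -0.0375] F [-4.2 -2.3 15.5] w 0.0003 q6 -1.73 t 12.7167
```

View pics/7.png

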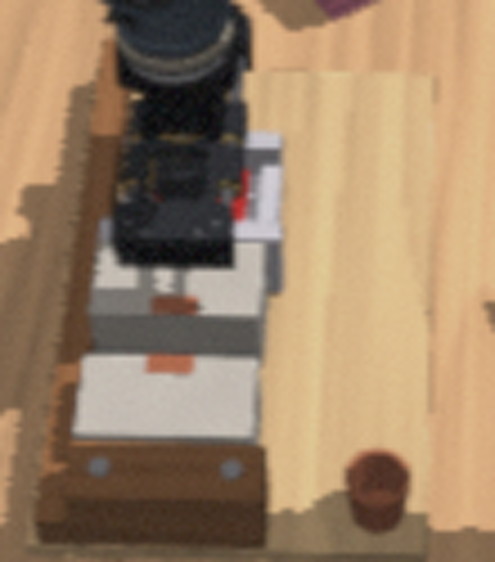

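Jaw now meets half_b (180,250 in the crop), still square. On slowly.

{"fn": "step_arm", "kwargs": {"commands": [0,0,0.002,0,0,0,0,0,0,0.003,0,0,0,0,0,0,0.003,0,0,0,0,0,0,0.003,0,0,0,0,0,0,0.003,0,0,0,0,0,0,0.003,0,0,0,0,0,0,0.003,0,0,0,0,0,0,0,0,0,0,0]}}

```text
t: 13.43
ee_pos: [0.6418, 0.0569, 0.0423]
orientation: [0.512, -0.489, -0.51, -0.488]
force: [-4.7, -3.3, 15.1]
width: 0.0008
```

{"fn": "step_arm", "kwargs": {"commands": [0,0,0.002,0,0,0,0,0,0,0.002,0,0,0,0,0,0,0.002,0,0,0,0,0,0,0.002,0,0,0,0,0,0,0.002,0,0,0,0,0,0,0,0,0,0,0]}}

```text
t: 13.93
ee_pos: [0.6414, 0.0666, 0.0423]
orientation: [0.512, -0.489, -0.51, -0.488]
force: [-4.0, -3.5, 15.0]
width: 0.0008
```

{"fn": "step_arm", "kwargs": {"commands": [0,0,0.002,0,0,0,0,0,0,0.002,0,0,0,0,0,0,0.002,0,0,0,0,0,0,0,0,0,0,0]}}

```text
t: 14.27
ee_pos: [0.6411, 0.0715, 0.0422]
orientation: [0.512, -0.489, -0.51, -0.487]
force: [-5.7, -6.8, 14.8]
width: 0.001
```

{"fn": "step_arm", "kwargs": {"commands": [0,0,0.001,0,0,0,0,0,0,0.001,0,0,0,0,0,0,0.001,0,0,0,0,0,0,0,0,0,0,0]}}

```text
t: 14.6
ee_pos: [0.6414, 0.0732, 0.0422]
orientation: [0.513, -0.49, -0.51, -0.487]
force: [-4.6, -9.7, 13.6]
width: 0.0004
```

{"fn": "step_arm", "kwargs": {"commands": [0,0,0.001,0,0,0,0,0,0,0.001,0,0,0,0,0,0,0.001,0,0,0,0,0,0,0,0,0,0,0]}}

```text
t: 14.93
ee_pos: [0.6422, 0.0765, 0.0422]
orientation: [0.513, -0.489, -0.509, -0.488]
force: [-3.0, -9.1, 12.8]
width: 0.0006
```

{"fn": "step_arm", "kwargs": {"commands": [0,0,0.001,0,0,0,0,0,0,0.001,0,0,0,0,0,0,0.001,0,0,0,0,0,0,0,0,0,0,0]}}

```text
t: 15.27
ee_pos: [0.6427, 0.0798, 0.0422]
orientation: [0.514, -0.489, -0.509, -0.488]
force: [-2.0, -7.8, 11.9]
width: 0.0007
```

{"fn": "step_arm", "kwargs": {"commands": [0,0,0.001,0,0,0,0,0,0,0.001,0,0,0,0,0,0,0.001,0,0,0,0,0,0,0,0,0,0,0]}}

```text
t: 15.6
ee_pos: [0.6428, 0.0804, 0.0423]
orientation: [0.515, -0.489, -0.508, -0.487]
force: [-1.3, -15.2, 11.9]
width: 0.0004
```

```bash
python3 - <<'E'
from h import *
p=b2w(.010,.02); plan([*p,.042],PSI)
f=grab('side'); cv2.imwrite('pics/8.png',cv2.resize(f['color'][170:275,165:255],None,fx=5.5,fy=5.5,interpolation=2))
E
```

```text
s 1 turn [ 0.0018 -0.0087  0.004 ] shift [0.0003 0.002  0.0146] yhat [-0.999 -0.045 -0.   ]
s -1 turn [-3.1398 -0.0062 -0.0137] shift [ 0.0003 -0.002  -0.0146] yhat [0.999 0.045 0.   ]
tcp [0.6428 0.0804 0.0423] bed [0.012  0.0054] F [ -1.3 -15.2  11.9] w 0.0004 q6 -1.65 t 15.6
```

View pics/8.png

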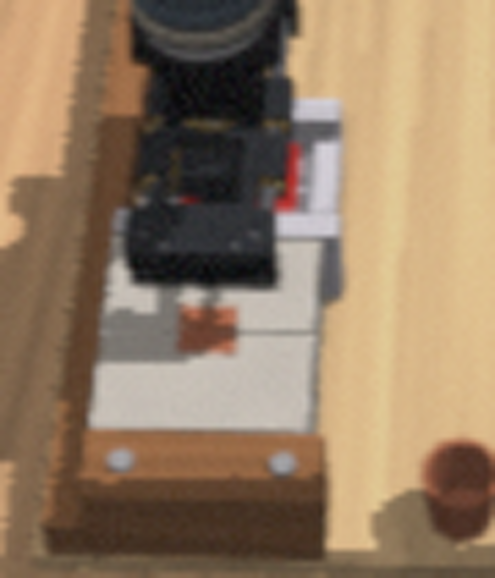

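The halves' seam (205,330) is shut and no gap shows at the fixed jaw. Force rose to 15 N with almost no motion. One small extra push will tell stiction from the stop.

{"fn": "step_arm", "kwargs": {"commands": [0.001,0,0.001,0,0,0,0,0,0,0.001,0,0,0,0,0,0,0,0,0,0,0,0,0,0,0,0,0,0]}}

```text
t: 15.98
ee_pos: [0.6428, 0.0805, 0.0422]
orientation: [0.515, -0.49, -0.508, -0.486]
force: [-3.5, -20.5, 16.7]
width: 0.0003
```

```bash
python3 - <<'E'
from h import *
p=b2w(.010,.02); plan([*p,.042],PSI)
f=grab('side'); W=cloud(f); Z=W[...,2]
m=(Z>.069)&(Z<.086); m[:190]=0; m[275:]=0; m[:,:165]=0; m[:,250:]=0
h=cv2.cvtColor(f['color'],cv2.COLOR_BGR2HSV); white=m&(h[...,1]<60)
B=np.array([w2b(q) for q in W[white]])*1000
for x0 in(25,40,55): # y range of plaster+plate tops
    s=B[abs(B[:,0]-x0)<5]; print(x0,s[:,1].min().round(1),s[:,1].max().round(1))
for y0 in (60,75,90,110,125,140,150):
    s=B[abs(B[:,1]-y0)<5]
    if len(s): print('y',y0,'x',s[:,0].min().round(1),s[:,0].max().round(1))
w2=m&(h[...,1]>80); B=np.array([w2b(q) for q in W[w2]])*1000; B=B[B[:,1]>140]; print('wood y',np.percentile(B[:,1],[1,99]).round(1))
E
```

```text
s 1 turn [ 0.0021 -0.0112  0.0038] shift [0.0002 0.002  0.0146] yhat [-0.999 -0.045 -0.   ]
s -1 turn [-3.1394 -0.0059 -0.0175] shift [ 0.0002 -0.002  -0.0146] yhat [0.999 0.045 0.   ]
tcp [0.6428 0.0805 0.0422] bed [0.012  0.0054] F [ -3.5 -20.5  16.7] w 0.0003 q6 -1.65 t 15.9833
25 67.4 153.6
40 67.7 177.3
55 67.2 176.9
y 60 x -39.3 69.5
y 75 x -37.9 70.2
y 90 x -38.9 69.3
y 110 x -40.0 69.7
y 125 x -40.7 67.4
y 140 x -39.4 68.8
y 150 x -40.2 68.0
wood y [155.7 196.4]
```

It's the stop: +5 N and no motion, and both halves sit flush on the rail (x 69–70 mm). Ease the push, keeping some, and let the tab rise.

{"fn": "step_arm", "kwargs": {"commands": [0,0,-0.002,0,0,0,0,0,0,-0.002,0,0,0,0,-0.002,0,0,0,0,0,0,-0.004,0,0,0,0,0,0,-0.004,0,0,0,0,0,0,-0.004,0,0,0,0,0,0,-0.003,0,0,0,0,0,0,0,0,0,0,0,0,0]}}

```text
t: 16.7
ee_pos: [0.6411, 0.0834, 0.0561]
orientation: [0.512, -0.489, -0.51, -0.489]
force: [0.6, -3.4, 2.7]
width: 0.0001
```

{"fn": "step_arm", "kwargs": {"commands": [-0.006,0,-0.002,0,0,0,0,-0.01,0,-0.003,0,0,0,0,-0.025,0,0,0,0,0,0,-0.03,0,0,0,0,0,0,-0.03,0,0,0,0,0,0,0,0,-0.035,0,0,0,0,0,0,-0.035,0,0,0,0,0,0,-0.035,0,0,0,0,0,0,-0.035,0,0,0,0,0,0,-0.035,0,0,0,0,0,0,-0.02,0,0,0,0,0,0,0,0,0,0,0]}}

```text
t: 17.7
ee_pos: [0.6497, -0.1208, 0.1569]
orientation: [0.51, -0.49, -0.509, -0.49]
force: [0.8, 0.0, -0.9]
width: 0.0005
```

```bash
python3 - <<'E'
from h import *
o=arm.get_obs(); print(o['t'],o['ee_pos'].round(3),o['force'].round(1))
f=grab('side'); g=grab('top')
for n,F in(('side',f),('top',g)):
    W=cloud(F); h=cv2.cvtColor(F['color'],cv2.COLOR_BGR2HSV)
    red=(h[...,1]>200)&((h[...,0]<4)|(h[...,0]>176))&(h[...,2]>120)&(abs(W[...,2]-.05)<.02)
    P=W[red]; 
    if len(P): print(n,'tab',np.median(P,0).round(4),'bed',(w2b(np.median(P,0))*1000).round(1),len(P))
cv2.imwrite('pics/9.png',np.hstack([cv2.resize(f['color'][150:280,165:275],(440,520),interpolation=2),cv2.resize(g['color'][115:215,165:255],(360,520),interpolation=2)]))
E
```

```text
17.7 [ 0.65  -0.121  0.157] [ 0.8  0.  -0.9]
```

View pics/9.png

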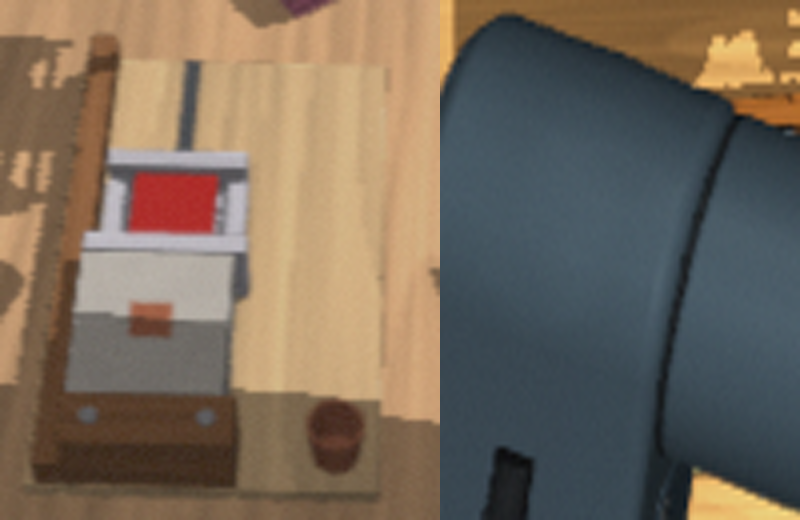

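The picture shows the jaw (165,240) tight on the halves, their seam (150,318) shut, half_a on the fixed jaw (150,393), and the cup in place. One numeric check of tab height and jaw travel, then hand in.

```bash
python3 - <<'E'
from h import *
f=grab('side'); W=cloud(f); h=cv2.cvtColor(f['color'],cv2.COLOR_BGR2HSV)
roi=np.zeros(h.shape[:2],bool); roi[150:225,165:250]=1
red=cv2.erode((roi&(h[...,1]>190)&((h[...,0]<6)|(h[...,0]>174))).astype(np.uint8),np.ones((3,3)))>0
P=np.median(W[red],0); print('tab',P.round(4),'bed',(w2b(P)*1000).round(1),red.sum())
m=roi.copy(); m[150:285,165:250]=1; m&=(W[...,2]>.069)&(W[...,2]<.09)
k=max(cv2.findContours(m.astype(np.uint8),0,2)[0],key=cv2.contourArea)
r=cv2.minAreaRect(ray(f,k[:,0].astype(float),.076)[:,:2].astype(np.float32)*1000); print('stack',np.round(r[0],1),(w2b(np.array(r[0])/1000)*1000).round(1),np.round(r[1],1),round(r[2],1))
print(arm.get_obs()['force'].round(1))
E
```

```text
tab [0.6368 0.0532 0.0547] bed [  4.9 -21.5] 7
stack [636.2 183.9] [ 10.1 109. ] [120.3 182.2] 2.9
[ 0.8 -0.5 -0.6]
```

```bash
python3 -c "
from station import arm
print(arm.job_done())"
```

```text
the job is handed in; nothing more can be done
None
```

The mould is closed and locked, and I handed the job in at about 18 s of robot time.

**What I did:** I gripped half_b, straightened it and carried it to the back rail, where it stopped with about 9 N of contact. I then pressed the tab to its stop and slid the jaw until both halves met the fixed jaw. That was a firm stop: the force rose from 15 to 20 N with no motion. I eased the push, let the tab rise, then moved clear.

**Last checks:**
- **Tab:** up again, at 54.7 mm (54 mm expected), though the final reading rests on only 7 pixels.
- **Halves:** the seam is shut, with no gap visible at the fixed jaw or the sliding jaw. Both far ends lay at bed x 67–70 mm, against the rail face at 70 mm.
- **Jaw stack:** the sliding jaw plate, both halves and the fixed jaw together measured 182 mm, against about 176–180 mm expected. I put this down to the camera, which read the sliding jaw plate and half_b about 4 mm too wide in earlier looks.
- **Surroundings:** the cup is where it was, and the robot touches nothing. I did not measure the other bystanders again, but the arm went nowhere near them at low height.

**What went less well:**
- half_b dragged on the bed once during the carry, so I lifted it slightly and went on.
- The arm blocked the top camera at the end, so the final checks use the side view only.

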